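Top up the bottle crate and show the square sample to the code reader

TASK

Fill the two empty cells of the yellow crate with the two spare round bottles standing on the table, then take the square bottle out of the crate and hold it in the air in front of the code reader: its underside centred on the lens, about 10 cm from it and squarely facing it, cap end away. Finish while still holding it there motionless in the gripper; leave the other bottles in their cells, do not touch the reader and do not disturb the other things on the table.

Things in the scene. Friction and masses are not known exactly. Their poses are not given: they have to be found in the camera images.
- crate: fixed low yellow crate 164 (x) x 240 (y) x 48 tall, 2 rows along its x by 3 columns along its y of open square cells 64 wide and 40 deep, pitch 76 both ways, 12 mm walls; origin at the middle of its underside on the table, x and y along its sides, z up. At the start four cells hold one bottle each and two are empty, which ones varies
- cell0 (a point): centre of the floor of one crate cell (8 above the table), at x -38, y -76 in the crate's frame; its walls rise 40 above this point
- cell1 (a point): centre of the floor of one crate cell (8 above the table), at x -38, y +0 in the crate's frame; its walls rise 40 above this point
- cell2 (a point): centre of the floor of one crate cell (8 above the table), at x -38, y +76 in the crate's frame; its walls rise 40 above this point
- cell3 (a point): centre of the floor of one crate cell (8 above the table), at x +38, y -76 in the crate's frame; its walls rise 40 above this point
- cell4 (a point): centre of the floor of one crate cell (8 above the table), at x +38, y +0 in the crate's frame; its walls rise 40 above this point
- cell5 (a point): centre of the floor of one crate cell (8 above the table), at x +38, y +76 in the crate's frame; its walls rise 40 above this point
- bottle1_mid (a point): already in a crate cell: round white bottle like the others (105 tall, body 56 diameter and 52 tall, then a shoulder and a 24 diameter neck, and a black screw cap 30 diameter and 34 tall from 71 to 105 above the base); this point is on its axis half-way up (52.5 above the base, cap centre 35.5 above this point), z runs from base to cap
- bottle2_mid (a point): already in a crate cell: round white bottle like the others (105 tall, body 56 diameter and 52 tall, then a shoulder and a 24 diameter neck, and a black screw cap 30 diameter and 34 tall from 71 to 105 above the base); this point is on its axis half-way up (52.5 above the base, cap centre 35.5 above this point), z runs from base to cap
- bottle3_mid (a point): already in a crate cell: round white bottle like the others (105 tall, body 56 diameter and 52 tall, then a shoulder and a 24 diameter neck, and a black screw cap 30 diameter and 34 tall from 71 to 105 above the base); this point is on its axis half-way up (52.5 above the base, cap centre 35.5 above this point), z runs from base to cap
- spare1_mid (a point): spare standing on the table outside the crate: round white bottle like the others (105 tall, body 56 diameter and 52 tall, then a shoulder and a 24 diameter neck, and a black screw cap 30 diameter and 34 tall from 71 to 105 above the base); this point is on its axis half-way up (52.5 above the base, cap centre 35.5 above this point), z runs from base to cap
- spare2_mid (a point): spare standing on the table outside the crate: round white bottle like the others (105 tall, body 56 diameter and 52 tall, then a shoulder and a 24 diameter neck, and a black screw cap 30 diameter and 34 tall from 71 to 105 above the base); this point is on its axis half-way up (52.5 above the base, cap centre 35.5 above this point), z runs from base to cap
- sample_mid (a point): the only square bottle, standing in one of the crate's cells among the round ones: white, 125 tall, body 54 x 54 and 72 tall, shoulder and 24 diameter neck, black screw cap 30 diameter and 34 tall from 91 to 125 above the base; about 0.15 kg; this point is on its axis half-way up (62.5 above the base, cap centre 45.5 above this point), z runs from base to cap
- sample: the square bottle itself; origin at the centre of its underside (where the code is), z from base to cap
- reader: fixed code reader on the table: grey foot 120 x 110 x 12, a short post, and on it the tilted reader head; origin on the table straight below the lens, x points from the lens side to the back (away from the robot), z up; the foot reaches from 5 in front of the origin to 115 behind it
- reader_head: head of the reader: a grey box 70 x 70 x 45 with a white ring 64 in diameter and a dark lens in it; origin at the centre of the lens face, 130 above the table; z is the viewing direction, out of the lens, upwards and leaning 35 degrees from vertical towards the robot
- herb_jar: bystander: squat green jar with a wide black lid, 48 diameter, 88 tall, standing beside or between the spares; origin at the centre of its underside
- spoon: bystander: steel spoon about 200 long, lying on the table
- cup: bystander: steel cup 72 diameter, 85 tall, on the table; origin at its underside
- bowl: bystander: steel bowl 130 diameter, 55 tall, on the table; origin at its underside
- shaker: bystander: clear shaker 40 diameter, 100 tall, on the table; origin at its underside
- trays: bystander: stack of white trays 145 x 105 x 95, on the table; origin at its underside
- tin: bystander: plain metal tin 70 diameter, 60 tall, on the table; origin at its underside

How it is judged:
On the way:
1. both spares stand in the empty cells and are let go, with the square bottle still in its cell, so all six cells are full (x of bottle1_mid in the frame of crate between -0.07 and 0.07 m and y of bottle1_mid in the frame of crate between -0.108 and 0.108 m and z of each of bottle1_mid, bottle2_mid, bottle3_mid, spare1_mid, spare2_mid in the frame of crate below 0.075 m and angle between each of bottle1_mid, bottle2_mid, bottle3_mid, spare1_mid, spare2_mid's own z axis and vertical below 0.2 rad and x of bottle2_mid in the frame of crate between -0.07 and 0.07 m and y of bottle2_mid in the frame of crate between -0.108 and 0.108 m and x of bottle3_mid in the frame of crate between -0.07 and 0.07 m and y of bottle3_mid in the frame of crate between -0.108 and 0.108 m and x of spare1_mid in the frame of crate between -0.07 and 0.07 m and y of spare1_mid in the frame of crate between -0.108 and 0.108 m and x of spare2_mid in the frame of crate between -0.07 and 0.07 m and y of spare2_mid in the frame of crate between -0.108 and 0.108 m and distance of sample_mid from where it was at the start of the episode below 0.03 m and contact force between the fingers and anything else below 0.1 N), for 0.2 s.
At the end, for the whole second after the job is handed in: five round bottles upright on the floors of crate cells (tilt under 0.2 rad); square bottle held at rest by the fingers alone, base centre within 20 mm of the lens axis each way, 75 to 125 mm from the lens, axis within 0.21 rad of the viewing direction, cap end away (x of bottle1_mid in the frame of crate between -0.07 and 0.07 m and y of bottle1_mid in the frame of crate between -0.108 and 0.108 m and z of each of bottle1_mid, bottle2_mid, bottle3_mid, spare1_mid, spare2_mid in the frame of crate below 0.075 m and angle between each of bottle1_mid, bottle2_mid, bottle3_mid, spare1_mid, spare2_mid's own z axis and vertical below 0.2 rad and x of bottle2_mid in the frame of crate between -0.07 and 0.07 m and y of bottle2_mid in the frame of crate between -0.108 and 0.108 m and x of bottle3_mid in the frame of crate between -0.07 and 0.07 m and y of bottle3_mid in the frame of crate between -0.108 and 0.108 m and x of spare1_mid in the frame of crate between -0.07 and 0.07 m and y of spare1_mid in the frame of crate between -0.108 and 0.108 m and x of spare2_mid in the frame of crate between -0.07 and 0.07 m and y of spare2_mid in the frame of crate between -0.108 and 0.108 m and x of sample in the frame of reader_head between -0.02 and 0.02 m and y of sample in the frame of reader_head between -0.02 and 0.02 m and z of sample in the frame of reader_head between 0.075 and 0.125 m and angle between the z axis of sample and the z axis of reader_head, either way round below 0.21 rad and angle between sample's own z axis and vertical below 1.2 rad and linear speed of sample below 0.02 m/s and angular speed of sample below 0.2 rad/s and contact force between sample and the fingers above 1 N and contact force between sample and reader below 0.2 N); the arm keeps its last pose, push and grip.
It fails at once if a bystander is moved by more than 30 mm (distance of any of herb_jar, spoon, cup, bowl, shaker, trays, tin from where it was at the start of the episode above 0.03 m).
It fails at once if a round bottle that was already in the crate is moved by more than 40 mm (distance of any of bottle1_mid, bottle2_mid, bottle3_mid from where it was at the start of the episode above 0.04 m).
It fails at once if the reader is touched with more than 3 N (contact force between reader and the arm above 3 N or contact force between reader and the fingers above 3 N or contact force between reader and sample above 3 N).
It also fails if it takes over 67 s, if anything falls off the work surface, if the arm or the gripper's body presses on something with over 40 N, if the wrist force passes 120 N, or if a joint passes its speed limit or range.

ROBOT

A 7-joint arm with a two-finger parallel gripper is mounted at the origin on the work surface. World frame = base frame: x ahead of the robot, y to its left, z up, the work surface at z = 0. Lengths are in m, angles in rad, forces in N, time in s.
With the tool pointing down it reaches from about 0.4 to 0.85 m from the base axis. Payload 10.4 kg.
Tool frame: the origin (TCP) lies midway between the tips of the shut fingers; the grasp point (between the pads) lies 19 mm behind it (grip_point_offset is the z of the grasp point in the tool frame, in m); z points along the fingers, y is the direction in which the jaws open and shut (so a half turn about z gives the same grasp; the last joint's range is limited). The gripper opens to 85 mm and grips with 20 to 120 N. Pads are 22 mm wide; open, the fingers measure 114 mm over their backs; the gripper's body (76 mm by 85 mm) begins 54 mm behind the grasp point. The pads swing forward as they close: fully open they stand 13 mm farther back than shut.
Start: joints at [1.182, 0.332, -0.065, 1.46, 0.022, 1.35, -0.088], TCP at [0.224, -0.584, 0.231] pointing down, gripper open.
Joint ranges: [-2.6, 2.6], [-0.5, 2.12], [-1.47, 1.34], [0.16, 2.42], [-1.27, 4.41], [0.06, 2.06], [-2.6, 2.6]. Speed limits (rad/s): [2.22, 2.22, 2.79, 2.79, 3.14, 3.14, 3.14].

INTERFACE

Orientations are given as a unit quaternion [x, y, z, w].
In Python, from workcell import * gives the robot as it stands. The module is installed in compiled form; this text tells all that it offers.
- The arm moves only by the tool arm_command, never from a script. Its argument "motion" is a list that holds one entry, the list of rows, each a list of 7 numbers: the shift along the world's x, y, z in cm, then the turn, a rotation vector about the world's x, y, z in rad, then the opening, from 0 (shut) to 1 (fully open). In form: [[[tx, ty, tz, ax, ay, az, jaw], ...]]. A call has 1 to 20 rows; each row shifts and turns the commanded pose from where the row before left it; what a row does not reach is not made up. A row lasts 1/8 s, in which the tool goes at most 62.5 mm and 10.7 degrees, less where a joint would pass 70% of its speed; a pose out of reach is approached as far as the arm can. A call is refused whole if a number of a shift passes 6.25 or a number of a turn 0.188, either way. A call with a gripper value outside its range is refused whole. The fingers move at their own pace and stop on an object; the grip force is fixed at half the most. Time passes only in rows, so rows that do not move let the fingers close. It gives the time, the measured TCP pose, the force and the opening at its end, in the units of the state.
- get_state(): the state, without advancing time (a new reading comes with each control period).
- get_image(name): name is "side" or "top" or "wrist"; returns a dict with "frame" (400x640x3 uint8, red, green, blue), "mtx" (3x3 intrinsics, pixels), "R" (3x3) and "t" (3): a world point X has camera coordinates R X + t. Camera axes: x right, y down, z forward; pixel columns grow to the right and rows downward; lengths in m; the calibration is good to about 2 mm. A picture is of the moment at which its call begins. There is no depth.
- finish_job(): hands the job in, once; it reports no verdict.
The state is a dict: "clock": time; "q": joint angles; "dq": joint speeds; "joint_torque": joint torques, N m; "tcp_pos": TCP position; "tool_rot": TCP orientation; "ft_force": force on the tool from outside, world axes, zero at the start; "wrist_torque": the same for the moment, N m; "finger_gap": opening from 0.0 (shut) to 1.0 (fully open).
Only numpy, scipy, OpenCV 4.12 (cv2) and the standard library are available. Lean on these libraries where they do the work, as an engineer would, in place of code of your own. Each camera call takes 0.05 s, during which the arm holds its last target.

## Working session

There is one attempt and no reset: what is moved stays moved. The work goes in short steps, Python scripts to look and compute and a tool call to move; the robot and the scene stay as the last step left them, time stands still between calls to the robot, and variables do not carry over. Pictures are saved under pics/ and viewed, and the job is handed in when it is done.

Besides the shell and the picture viewer there is one more tool, called as name(argument=value, ...), one argument or row to a line, values as JSON. arm_command: Moves the arm, as the interface text tells. Its arguments: {"type":"object","properties":{"motion":{"type":"array"}},"required":["motion"]}

```bash
mkdir -p pics; python3 - <<'E'
from workcell import *
import cv2
s=get_state();print({k:s[k] for k in('clock','tcp_pos','tool_rot','finger_gap','ft_force')})
for n in('top','side','wrist'):
    i=get_image(n);cv2.imwrite(f'pics/{n}0.png',i['frame'][:,:,::-1]);print(n,i['mtx'],i['R'],i['t'])
E
```

```text
{'clock': 0.0, 'tcp_pos': array([ 0.22342555, -0.58329503,  0.2305005 ]), 'tool_rot': array([ 9.83314660e-01,  1.81911392e-01, -1.63676963e-04, -7.06053761e-04]), 'finger_gap': 0.9972512118649987, 'ft_force': array([-0.37297427,  0.31777355,  1.105545  ])}
top [[515.50670748   0.         321.69296018]
 [  0.         515.50670748 201.89893881]
 [  0.           0.           1.        ]] [[-0.02395318 -0.99965206 -0.01104514]
 [-0.99010477  0.02524962 -0.13803987]
 [ 0.13827073  0.00762936 -0.99036508]] [0.03628984 0.51994774 1.51421046]
side [[462.85815632   0.         317.27450298]
 [  0.         462.85815632 195.32205542]
 [  0.           0.           1.        ]] [[-0.72733545 -0.6862692   0.00421026]
 [-0.53365181  0.56170679 -0.63221928]
 [ 0.43150769 -0.46208231 -0.77477807]] [0.3926402  0.33808955 1.24191435]
wrist [[324.24089148   0.         326.21310012]
 [  0.         324.24089148 195.26122727]
 [  0.           0.           1.        ]] [[ 0.35827247 -0.9336161  -0.00135083]
 [-0.89315376 -0.34316579  0.29071222]
 [-0.27187717 -0.10294768 -0.95680958]] [-0.62400275 -0.03872838  0.37906144]
```

View pics/top0.png

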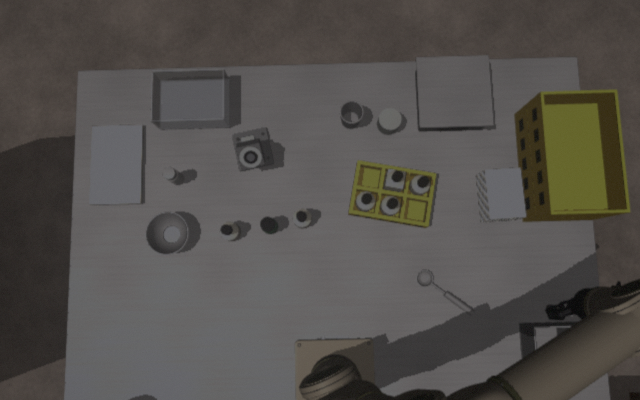

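View pics/side0.png

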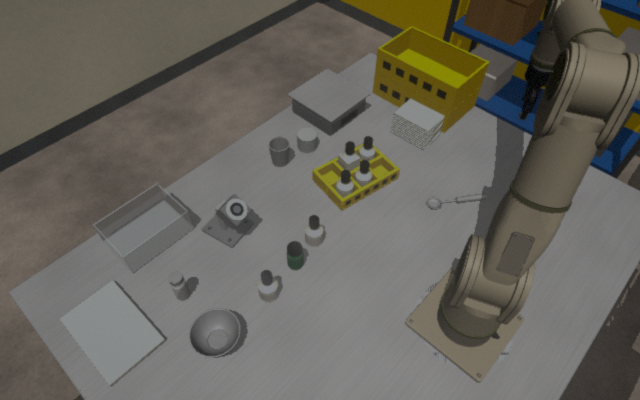

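View pics/wrist0.png

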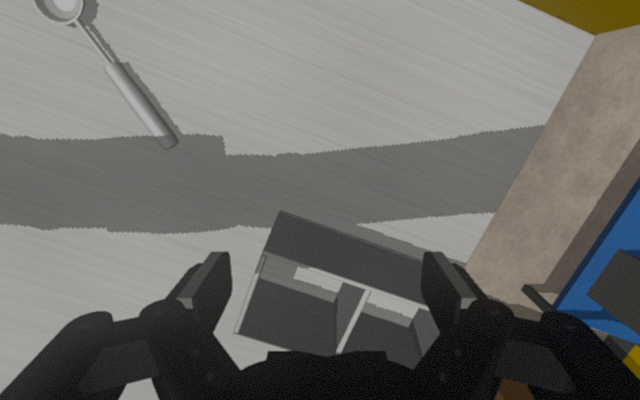

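The top view shows the crate at about (392,193). The spares are near (230,231) and (303,217) with the jar between them at (270,225), and the reader lens is at (251,156). Next I'll enlarge these areas to measure them.

```bash
python3 - <<'E'
import cv2,numpy as np
a=cv2.imread('pics/top0.png');b=cv2.imread('pics/side0.png')
f=lambda c,s:np.clip(cv2.resize(c,None,fx=s,fy=s,interpolation=cv2.INTER_CUBIC).astype(float)*1.7,0,255).astype('uint8')
cv2.imwrite('pics/tc.png',f(a[125:255,210:450],3.3))
cv2.imwrite('pics/sc.png',f(b[130:310,190:410],3.3))
E
```

```text
(no output)
```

View pics/tc.png

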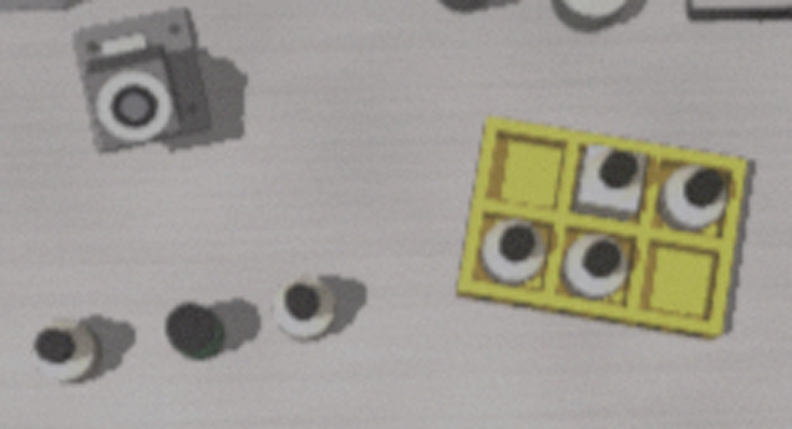

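View pics/sc.png

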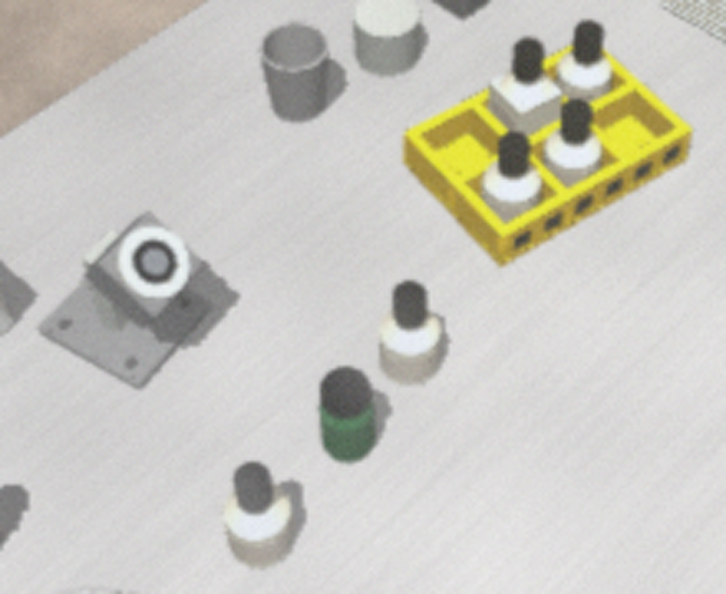

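The empty cells are the far-left one and the near-right one, and the square bottle is far-middle. Next I'll triangulate the caps and the lens, and cast rays to the crate rim.

```bash
cat > h.py <<'E'
import cv2,numpy as np,pickle
def ray(im,p):
    K,R,t=im['mtx'],im['R'],im['t']
    d=R.T@np.linalg.solve(K,[p[0],p[1],1.]);return -R.T@t,d/np.linalg.norm(d)
def onz(im,p,z):
    o,d=ray(im,p);return o+d*(z-o[2])/d[2]
def tri(ia,pa,ib,pb):
    P=[i['mtx']@np.c_[i['R'],i['t']] for i in(ia,ib)]
    X=cv2.triangulatePoints(P[0],P[1],np.array(pa,float).reshape(2,1),np.array(pb,float).reshape(2,1))[:,0]
    X=X[:3]/X[3]
    e=[np.linalg.norm((P[k]@np.r_[X,1])[:2]/(P[k]@np.r_[X,1])[2]-p) for k,p in enumerate((pa,pb))]
    return X,max(e)
def proj(im,X):
    c=im['mtx']@(im['R']@np.array(X)+im['t']);return c[:2]/c[2]
def blobs(im,mask,amin,amax,roi):
    x0,y0,x1,y1=roi;m=np.zeros_like(mask);m[y0:y1,x0:x1]=mask[y0:y1,x0:x1]
    n,l,s,c=cv2.connectedComponentsWithStats(m,connectivity=4)
    return [(c[i].round(1),s[i][:5]) for i in range(1,n) if amin<s[i][4]<amax]
E
python3 - <<'E'
from workcell import *
from h import *
T=get_image('top');S=get_image('side')
pickle.dump((T,S),open('im0.pkl','wb'))
for n,im,roi,th in(('top',T,(210,150,440,245),55),('side',S,(230,130,390,310),55)):
    f=im['frame'].max(2)
    print(n)
    for c,s in blobs(im,(f<th).astype('uint8'),15,400,roi): print(c,s, onz(im,c,.088).round(3))
    h=cv2.cvtColor(im['frame'],cv2.COLOR_RGB2HSV)
    y=((h[...,0]>20)&(h[...,0]<35)&(h[...,1]>120)&(h[...,2]>40)).astype('uint8')
    roi=(340,150,445,240) if n=='top' else (305,140,405,215)
    m=np.zeros_like(y);m[roi[1]:roi[3],roi[0]:roi[2]]=y[roi[1]:roi[3],roi[0]:roi[2]]
    cs,_=cv2.findContours(m,cv2.RETR_EXTERNAL,cv2.CHAIN_APPROX_NONE);c=max(cs,key=cv2.contourArea)
    hull=cv2.convexHull(c)
    print('crate',cv2.minAreaRect(c)); 
    if n=='top':
        pts=np.array([onz(im,p,.048)[:2] for p in c[:,0]],np.float32)
        print(cv2.minAreaRect(pts))
        for p in cv2.approxPolyDP(hull,4,True)[:,0]: print(p,onz(im,p,.048).round(4))
E
```

```text
top
[267.1 157.5] [258 150  16  17 165] [0.65  0.181 0.088]
[250.2 156.7] [244 151  13  12  78] [0.653 0.23  0.088]
[397.2 176.1] [392 171  11  11  93] [ 0.584 -0.199  0.088]
[423.7 181.1] [418 176  13  12 111] [ 0.567 -0.276  0.088]
[366.5 198.3] [362 194  10  10  86] [ 0.521 -0.107  0.088]
[392.2 203.1] [387 198  11  11  92] [ 0.505 -0.181  0.088]
[301.3 216. ] [297 211  10  11  82] [0.474 0.083 0.088]
[269.3 224.9] [261 217  18  17 222] [0.45  0.176 0.088]
[226.5 229.4] [221 225  12  10  91] [0.44  0.3   0.088]
[239.1 230.4] [238 226   3  10  18] [0.436 0.264 0.088]
crate ((392.47296142578125, 193.66217041015625), (79.73350524902344, 53.75846862792969), 9.462322235107422)
((0.539238691329956, -0.18809379637241364), (0.23654276132583618, 0.16277135908603668), 78.81055450439453)
[358 162] [ 0.6377 -0.089   0.048 ]
[434 174] [ 0.5949 -0.3155  0.048 ]
[427 225] [ 0.4421 -0.2866  0.048 ]
[351 213] [ 0.4835 -0.063   0.048 ]
side
[367.6 142.5] [364 137   8  12  82] [ 0.57  -0.276  0.088]
[349.5 147.9] [346 142   8  13  88] [ 0.597 -0.215  0.088]
[364.2 166.3] [360 160   9  13  87] [ 0.509 -0.185  0.088]
[345.2 176.3] [341 170   9  13  90] [ 0.524 -0.111  0.088]
[314.3 220.5] [311 216   7  12  58] [0.477 0.08  0.088]
[293.  250.4] [288 244  13  13 108] [0.449 0.194 0.088]
crate ((355.4384460449219, 173.3922882080078), (48.745643615722656, 79.25818634033203), 60.2551155090332)
```

```bash
python3 - <<'E'
from h import *
T,S=pickle.load(open('im0.pkl','rb'))
for n,im,roi in(('top',T,(228,120,280,180)),('side',S,(200,185,270,250))):
    f=im['frame'].min(2);m=(f>118).astype('uint8')
    print(n,blobs(im,m,40,600,roi))
    x0,y0,x1,y1=roi;mm=np.zeros_like(m);mm[y0:y1,x0:x1]=m[y0:y1,x0:x1]
    for c in cv2.findContours(mm,cv2.RETR_EXTERNAL,cv2.CHAIN_APPROX_NONE)[0]:
        if len(c)>20: print(cv2.fitEllipse(c))
for roi in((255,262,280,290),):
  for th in (50,60,70): print([ (b,onz(S,b[0],.088).round(3)) for b in blobs(S,(S['frame'].max(2)<th).astype('uint8'),10,400,roi)])
for a,b in(((226.5,229.4),(267,276.5)),((301.3,216),(314.3,220.5)),((269.3,224.9),(293,250.4)),((397.2,176.1),(349.5,147.9)),((366.5,198.3),(345.2,176.3)),((392.2,203.1),(364.2,166.3)),((423.7,181.1),(367.6,142.5))):
    X,e=tri(T,a,S,b);print(X.round(4),round(e,2))
yaw=-.19;c=np.array([.539,-.188]);R=np.array([[np.cos(yaw),-np.sin(yaw)],[np.sin(yaw),np.cos(yaw)]])
for k,(x,y) in enumerate([(x,y) for x in(-.038,.038) for y in(-.076,0,.076)]):
    p=c+R@[x,y];print('cell',k,p.round(4),proj(T,[*p,.008]).round(1),proj(S,[*p,.008]).round(1))
E
```

```text
top []
side []
((234.1813201904297, 218.00405883789062), (69.49703216552734, 78.1080093383789), 90.21363830566406)
[]
[]
[((array([266.4, 277.2]), array([262, 271,  10,  14, 111], dtype=int32)), array([0.441, 0.302, 0.088]))]
[0.4401 0.2997 0.0901] 0.05
[0.4733 0.083  0.0939] 0.14
[0.4561 0.1813 0.0635] 1.88
[ 0.58   -0.1952  0.1136] 0.38
[ 0.5203 -0.1066  0.0945] 0.24
[ 0.5044 -0.1802  0.0944] 0.26
[ 0.5675 -0.2751  0.0898] 0.33
cell 0 [ 0.4873 -0.2555] [413.5 211.7] [380.5 174.5]
cell 1 [ 0.5017 -0.1808] [388.8 207.6] [363.  184.4]
cell 2 [ 0.516  -0.1062] [364.2 203.6] [345.  194.7]
cell 3 [ 0.562  -0.2698] [417.  187.4] [366.1 161.1]
cell 4 [ 0.5763 -0.1952] [392.5 183.5] [348.9 170.6]
cell 5 [ 0.5907 -0.1205] [368.  179.5] [331.  180.4]
```

```bash
python3 - <<'E'
import cv2,numpy as np
a=cv2.imread('pics/top0.png');b=cv2.imread('pics/side0.png')
f=lambda c,s:np.clip(cv2.resize(c,None,fx=s,fy=s,interpolation=cv2.INTER_CUBIC).astype(float)*2.5,0,255).astype('uint8')
A=f(a[120:180,220:290],8);B=f(b[180:255,195:275],7)[:480]
cv2.imwrite('pics/rd1.png',A);cv2.imwrite('pics/rd2.png',B);print(A.shape,B.shape)
E
```

```text
(480, 560, 3) (480, 560, 3)
```

View pics/rd1.png

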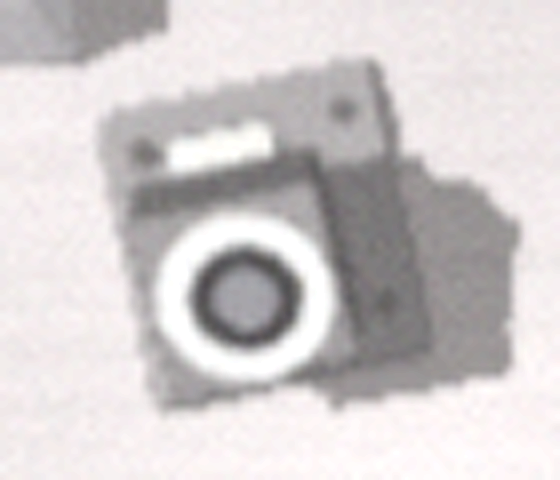

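View pics/rd2.png

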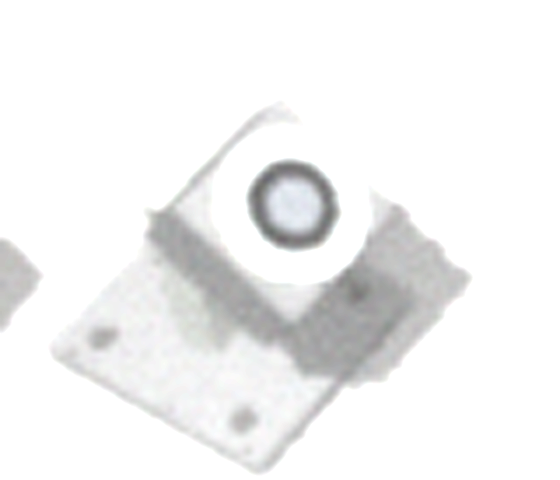

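```bash
python3 - <<'E'
from h import *
T,S=pickle.load(open('im0.pkl','rb'))
X,e=tri(T,(250.3,156.7),S,(236.4,208.8));print('lens',X,e, onz(T,(250.3,156.7),.13),onz(S,(236.4,208.8),.13))
P={}
for k,(u,v) in dict(fl=(100,115),fr=(378,62),nl=(160,408),nr=(433,350)).items():
    P[k]=onz(T,(220+(u+.5)/8-.5,120+(v+.5)/8-.5),.012);print(k,P[k])
for k,(u,v) in dict(fl=(52,350),fr=(150,212)).items(): pass
for a,b in(('nl','fl'),('nr','fr')):
    d=P[b]-P[a];print(np.degrees(np.arctan2(d[1],d[0])),np.linalg.norm(d))
d=P['fl']-P['fr'];print(np.degrees(np.arctan2(-d[0],d[1])))
# reader head box edges z~... ; camera centres
print(-T['R'].T@T['t'],-S['R'].T@S['t'])
E
```

```text
lens [0.64399652 0.22436566 0.12965697] 0.2512401141731908 [0.64345049 0.22395136 0.13      ] [0.64442443 0.22484928 0.13      ]
fl [0.74512755 0.29792898 0.012     ]
fr [0.76347272 0.18926426 0.012     ]
nl [0.62817416 0.27472867 0.012     ]
nr [0.64823119 0.16905667 0.012     ]
11.22023310105553 0.11923233438281718
9.945696878747599 0.11699982038230769
9.582526311430673
[0.30630101 0.01159628 1.57179552] [-0.06989235  0.65341633  1.17430162]
```

arm_command(
  motion=[
    [[2.08,5.55,0,0,0,0.118,1],[2.08,5.55,0,0,0,0.118,1],[2.08,5.55,0,0,0,0.118,1],[2.08,5.55,0,0,0,0.118,1],[2.08,5.55,0,0,0,0.118,1],[2.08,5.55,0,0,0,0.118,1],[2.08,5.55,0,0,0,0.118,1],[2.08,5.55,0,0,0,0.118,1],[2.08,5.55,0,0,0,0.118,1],[2.08,5.55,0,0,0,0.118,1],[2.08,5.55,0,0,0,0.118,1],[2.08,5.55,0,0,0,0.118,1],[0,0,0,0,0,0,1],[0,0,0,0,0,0,1]],
  ],
)

```text
clock: 2.0
tcp_pos: [0.473, 0.0819, 0.2311]
tool_rot: [0.629, 0.777, -0.0, -0.0]
ft_force: [-0.3, -1.2, 1.0]
finger_gap: 1.006
```

```bash
cat > snap.py <<'E'
import sys
from workcell import *
from h import *
n,out=sys.argv[1:3];im=get_image(n);pickle.dump(im,open(out+'.pkl','wb'))
f=im['frame'][:,:,::-1]
if len(sys.argv)>3:
    x0,y0,x1,y1,s=map(int,sys.argv[3:8]);f=cv2.resize(f[y0:y1,x0:x1],None,fx=s,fy=s,interpolation=cv2.INTER_CUBIC)
cv2.imwrite(f'pics/{out}.png',np.clip(f.astype(float)*1.6,0,255).astype('uint8'))
s=get_state();print(s['clock'],s['tcp_pos'],s['tool_rot'],s['finger_gap'],s['q'].round(2))
E
python3 snap.py wrist w1; python3 - <<'E'
from h import *
w=pickle.load(open('w1.pkl','rb'))
for X in((.4735,.0825,.105),(.4735,.0825,.071),(.4735,.0825,0)):print(proj(w,X))
print(-w['R'].T@w['t'])
E
```

```text
2.05 [0.4730371  0.08124001 0.23116936] [ 6.29445372e-01  7.77044680e-01 -2.98718735e-04  1.31221163e-05] 0.9999944549305935 [ 0.52  0.07 -0.81  1.79  0.05  1.3  -0.09]
[327.65027206 186.78396334]
[327.54656663 177.39102005]
[327.3874326 162.9777266]
[0.45717142 0.15446077 0.37360311]
```

View pics/w1.png

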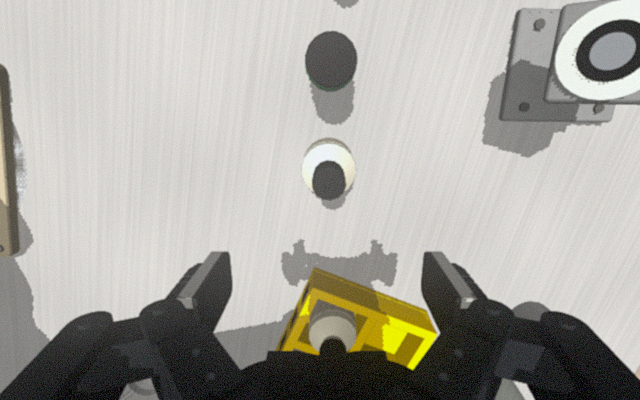

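```bash
python3 - <<'E'
from h import *
w=pickle.load(open('w1.pkl','rb'))
m=(w['frame'].max(2)<60).astype('uint8')
for r in((300,150,360,205),(290,20,370,100)):
  for c,s in blobs(w,m,100,4000,r): print(c,s,onz(w,c,.088),onz(w,(c[0],s[1]+s[3]-s[2]/2),.105))
E
```

```text
[328.4 180.4] [313 161  32  39 961] [0.47393188 0.08396119 0.088     ] [0.47360653 0.08505144 0.105     ]
[330.9  60.9] [ 306   32   50   59 2246] [0.45462747 0.18281519 0.088     ] [0.45556037 0.17755547 0.105     ]
```

arm_command(
  motion=[
    [[0.05,0.25,-4,0,0,0,1],[0,0,-4,0,0,0,1],[0,0,-4,0,0,0,1],[0,0,-3,0,0,0,1],[0,0,-1.4,0,0,0,1],[0,0,0,0,0,0,1],[0,0,0,0,0,0,0],[0,0,0,0,0,0,0],[0,0,0,0,0,0,0],[0,0,0,0,0,0,0],[0,0,0,0,0,0,0],[0,0,0,0,0,0,0]],
  ],
)

```text
clock: 3.55
tcp_pos: [0.4742, 0.0849, 0.068]
tool_rot: [0.629, 0.778, 0.0, 0.0]
ft_force: [-0.7, -1.7, 6.0]
finger_gap: 0.332
```

arm_command(
  motion=[
    [[0,0,1,0,0,0,0],[0,0,3,0,0,0,0],[0,0,4,0,0,0,0],[0,0,4,0,0,0,0],[0,0,4,0,0,0,0],[2,-3.5,0.5,0,0,-0.07,0],[2,-3.5,0,0,0,-0.07,0],[2,-3.5,0,0,0,-0.07,0],[2,-3.5,0,0,0,-0.07,0],[2,-3.5,0,0,0,-0.06,0],[1.8,-3,0,0,0,-0.06,0],[0,0,0,0,0,0,0],[0,0,0,0,0,0,0]],
  ],
)

```text
clock: 5.18
tcp_pos: [0.5914, -0.1192, 0.2324]
tool_rot: [0.77, 0.638, 0.0, -0.0]
ft_force: [-0.3, 0.4, -1.6]
finger_gap: 0.341
```

```bash
python3 snap.py wrist w2; python3 snap.py side s2 290 100 430 240 5
```

```text
5.225 [ 0.59136229 -0.11886765  0.23258865] [ 7.70030514e-01  6.38006998e-01  1.63706578e-04 -2.24612680e-04] 0.33488584994961407 [ 0.62  0.35 -0.63  1.49  0.21  1.37 -0.21]
5.275 [ 0.59141642 -0.11885922  0.23270577] [ 7.70021366e-01  6.38018075e-01  1.74315797e-04 -1.86938902e-05] 0.3363835037758981 [ 0.62  0.35 -0.63  1.49  0.21  1.37 -0.21]
```

View pics/w2.png

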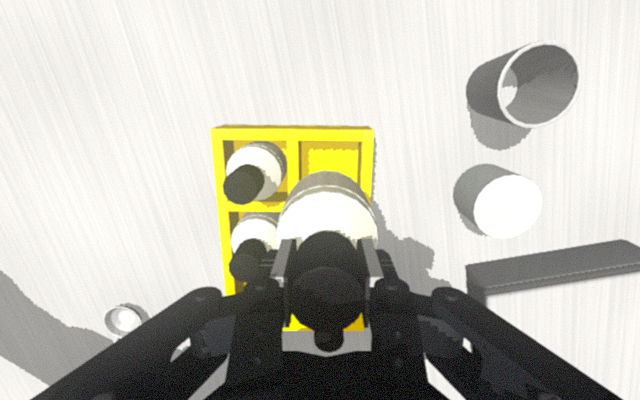

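View pics/s2.png

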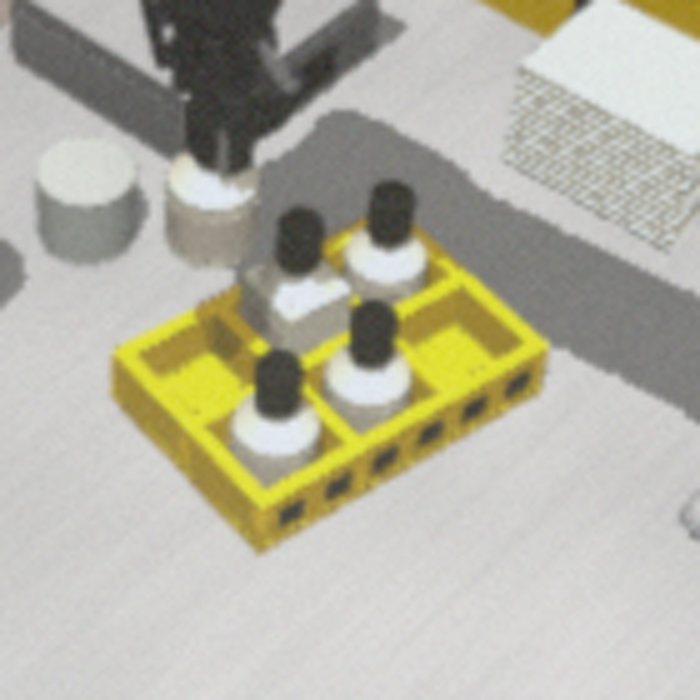

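```bash
python3 - <<'E'
from h import *
w=pickle.load(open('w2.pkl','rb'))
f=w['frame'][110:290,195:395,::-1]
cv2.imwrite('pics/w2c.png',np.clip(cv2.resize(f,None,fx=4,fy=3.3,interpolation=cv2.INTER_CUBIC)*1.,0,255).astype('uint8'))
E
```

```text
(no output)
```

View pics/w2c.png

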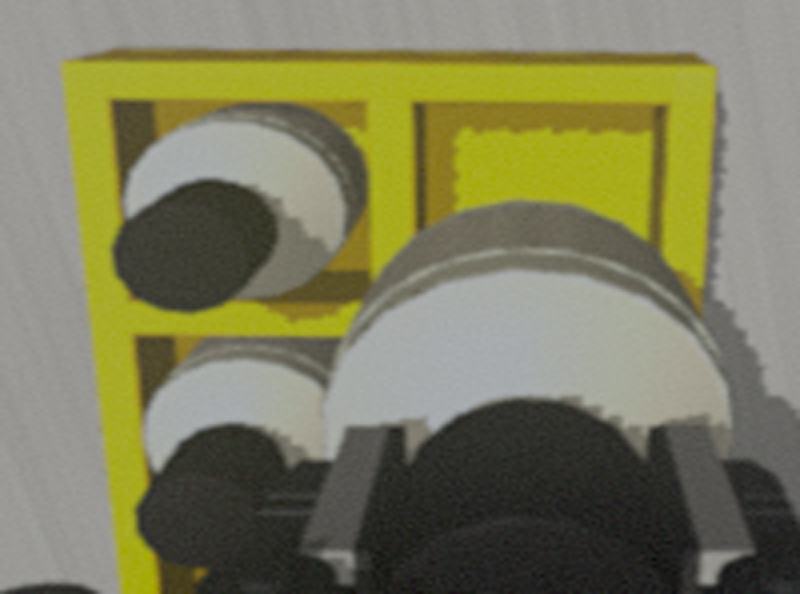

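```bash
python3 - <<'E'
from h import *
w=pickle.load(open('w2.pkl','rb'))
P={}
for k,(u,v) in dict(A=(66,62),B=(716,68),C=(110,100),D1=(370,100),D2=(412,102),E=(668,106),F1=(130,308),F2=(135,335)).items():
    P[k]=onz(w,(195+u/4,110+v/3.3),.048)[:2]
d=P['B']-P['A'];print('yaw',np.arctan2(d[1],d[0]),np.linalg.norm(d))
for yaw in(-.19,-.18):
    R=np.array([[np.cos(yaw),-np.sin(yaw)],[np.sin(yaw),np.cos(yaw)]]);c=np.array([.539,-.188])
    ex=dict(A=(-82,120),B=(82,120),C=(-70,108),D1=(-6,108),D2=(6,108),E=(70,108),F1=(-70,44),F2=(-70,32))
    for k in P: print(k,P[k].round(4),((R.T@(P[k]-c))*1000-ex[k]).round(1))
E
```

```text
yaw -0.1978943826459995 0.16134465255071695
A [ 0.4869 -0.0547] [5.7 1. ]
B [ 0.6451 -0.0864] [ 3.  -0.2]
C [ 0.4945 -0.0677] [3.6 1.7]
D1 [ 0.5585 -0.0798] [4.8 1.9]
D2 [ 0.5688 -0.0824] [3.3 1.4]
E [ 0.6316 -0.0955] [3.5 0.3]
F1 [ 0.4813 -0.1329] [ 2.9 -0.8]
F2 [ 0.4801 -0.1421] [3.5 2. ]
A [ 0.4869 -0.0547] [6.9 1.8]
B [ 0.6451 -0.0864] [ 4.2 -1.1]
C [ 0.4945 -0.0677] [4.7 2.4]
D1 [ 0.5585 -0.0798] [5.9 1.9]
D2 [ 0.5688 -0.0824] [4.4 1.3]
E [ 0.6316 -0.0955] [ 4.6 -0.4]
F1 [ 0.4813 -0.1329] [ 3.4 -0.1]
F2 [ 0.4801 -0.1421] [3.8 2.6]
```

arm_command(
  motion=[
    [[0.3,-0.18,-2,0,0,0,0],[0,0,-3,0,0,0,0],[0,0,-3,0,0,0,0],[0,0,-2,0,0,0,0],[0,0,0,0,0,0,0],[0,0,-1,0,0,0,0],[0,0,-1,0,0,0,0],[0,0,-1,0,0,0,0],[0,0,0,0,0,0,0]],
  ],
)

```text
clock: 6.4
tcp_pos: [0.5941, -0.1219, 0.1014]
tool_rot: [0.771, 0.637, -0.0, -0.001]
ft_force: [0.1, 0.7, -0.8]
finger_gap: 0.335
```

arm_command(
  motion=[
    [[0,0,-1,0,0,0,0],[0,0,-0.8,0,0,0,0],[0,0,-0.5,0,0,0,0],[0,0,-0.2,0,0,0,0],[0,0,0,0,0,0,0]],
  ],
)

```text
clock: 7.02
tcp_pos: [0.5947, -0.1219, 0.0773]
tool_rot: [0.771, 0.637, 0.0, -0.0]
ft_force: [-0.1, 0.2, -1.1]
finger_gap: 0.337
```

arm_command(
  motion=[
    [[0,0,-0.1,0,0,0,0.56],[0,0,0,0,0,0,0.56],[0,0,0,0,0,0,0.56],[0,0,0,0,0,0,0.56],[0,0,2,0,0,0,0.56],[0,0,3,0,0,0,0.56],[0,0,4,0,0,0,0.56],[0,0,4,0,0,0,0.56],[0,0,3,0,0,0,0.56],[-3,5,0,0,0,0.1,1],[-3,5,0,0,0,0.1,1],[-3,5,0,0,0,0.1,1],[-3,5,0,0,0,0.1,1],[-2,5,0,0,0,0.06,1],[-1.5,5,0,0,0,0.06,1],[0,5,0,0,0,0.05,1],[0,5,0,0,0,0,1],[0,0,0,0,0,0,1],[0,0,0,0,0,0,1]],
  ],
)

```text
clock: 9.4
tcp_pos: [0.4397, 0.2779, 0.237]
tool_rot: [0.56, 0.828, 0.0, 0.0]
ft_force: [0.3, -0.7, -0.1]
finger_gap: 1.005
```

```bash
python3 snap.py wrist w3; python3 snap.py top t3 210 125 450 255 3;python3 - <<'E'
from h import *
w=pickle.load(open('w3.pkl','rb'))
m=(w['frame'].max(2)<60).astype('uint8')
for c,s in blobs(w,m,300,4000,(200,0,500,260)): print(c,s,onz(w,c,.088),onz(w,(c[0],s[1]+s[3]-s[2]/2),.105))
E
```

```text
9.45 [0.44001953 0.27718458 0.23692175] [ 5.60854511e-01  8.27914230e-01 -1.17960479e-05  4.95231103e-04] 1.0003112807546652 [ 0.25  0.22 -1.01  1.69  0.19  1.34 -0.41]
9.5 [0.44016799 0.27686052 0.23680567] [ 5.61163444e-01  8.27704827e-01 -5.59909847e-05  5.53399208e-04] 1.002022840732451 [ 0.25  0.22 -1.01  1.69  0.19  1.34 -0.41]
[337.4 158.1] [322 140  32  36 897] [0.44083949 0.30114824 0.088     ] [0.43976568 0.3022867  0.105     ]
[306.6 252.7] [286 243  42  17 501] [0.44870416 0.20208126 0.088     ] [0.4415685  0.22355788 0.105     ]
```

View pics/w3.png

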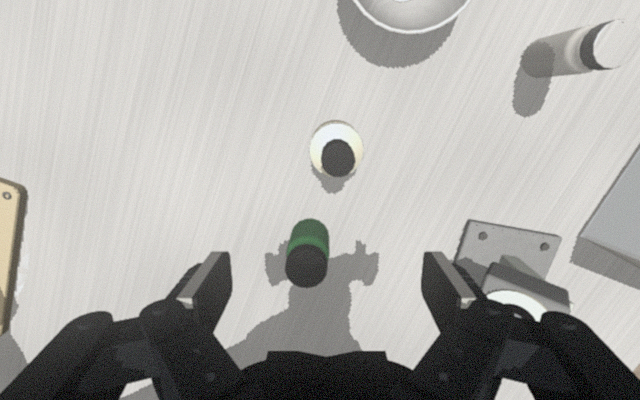

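View pics/t3.png

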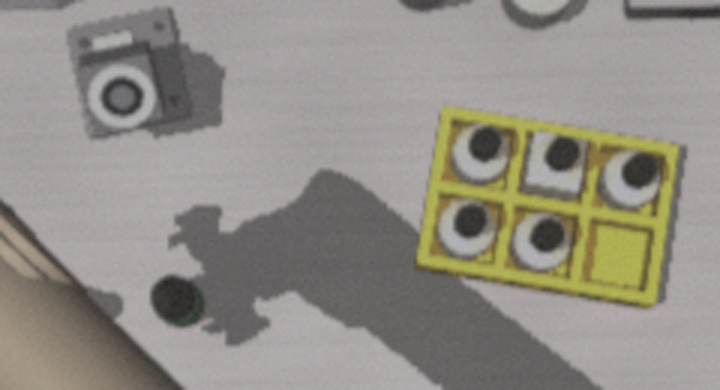

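The top view confirms spare1 is upright in the far-left cell. The wrist view puts spare2's cap at (0.4405, 0.301), so I'll go there.

arm_command(
  motion=[
    [[0.05,2.4,0,0,0,0,1],[0,0,-4,0,0,0,1],[0,0,-4,0,0,0,1],[0,0,-4,0,0,0,1],[0,0,-3.5,0,0,0,1],[0,0,-1.4,0,0,0,1],[0,0,0,0,0,0,1],[0,0,0,0,0,0,0],[0,0,0,0,0,0,0],[0,0,0,0,0,0,0],[0,0,0,0,0,0,0],[0,0,0,0,0,0,0],[0,0,0,0,0,0,0]],
  ],
)

```text
clock: 11.12
tcp_pos: [0.4407, 0.3023, 0.0681]
tool_rot: [0.56, 0.828, 0.0, 0.0]
ft_force: [-0.2, -1.4, 6.8]
finger_gap: 0.333
```

arm_command(
  motion=[
    [[0,0,1,0,0,0,0],[0,0,3,0,0,0,0],[0,0,4,0,0,0,0],[0,0,4,0,0,0,0],[0,0,4.5,0,0,0,0],[0.5,-5,0.3,0,0,-0.05,0],[0.5,-5,0,0,0,-0.05,0],[0.5,-5,0,0,0,-0.05,0],[0.5,-5,0,0,0,-0.05,0],[0.5,-5,0,0,0,-0.05,0],[0.5,-5,0,0,0,-0.05,0],[0.5,-5,0,0,0,-0.05,0],[0.5,-5,0,0,0,-0.05,0],[0.5,-5,0,0,0,-0.05,0],[0.5,-5,0,0,0,-0.05,0],[0,-3.7,0,0,0,-0.05,0],[0,-2,0,0,0,-0.02,0],[0,0,0,0,0,0,0],[0,0,0,0,0,0,0]],
  ],
)

```text
clock: 13.5
tcp_pos: [0.4907, -0.2529, 0.2355]
tool_rot: [0.77, 0.638, 0.0, -0.0]
ft_force: [0.3, 0.9, -2.8]
finger_gap: 0.338
```

```bash
python3 snap.py wrist w4; python3 - <<'E'
from h import *
w=pickle.load(open('w4.pkl','rb'))
c=np.array([.5426,-.188]);yaw=-.193;R=np.array([[np.cos(yaw),-np.sin(yaw)],[np.sin(yaw),np.cos(yaw)]])
f=np.clip(w['frame'][:,:,::-1]*1.3,0,255).astype('uint8').copy()
for x in(-82,-70,-6,6,70,82):
  for y in (120,108,44,32,-32,-44,-108,-120):
    u=proj(w,[*(c+R@[x/1e3,y/1e3]),.048]);
    if 0<u[0]<640 and 0<u[1]<400: cv2.circle(f,tuple(int(v) for v in u.round()),1,(0,0,255),-1)
cv2.imwrite('pics/w4c.png',cv2.resize(f[40:400,150:450],None,fx=2,fy=1.66))
E
```

```text
13.55 [ 0.4907106  -0.25293739  0.23562648] [7.69681425e-01 6.38428082e-01 2.96936409e-04 1.04757525e-05] 0.33779315060384585 [ 0.89  0.22 -0.57  1.63  0.12  1.33  0.12]
```

View pics/w4c.png

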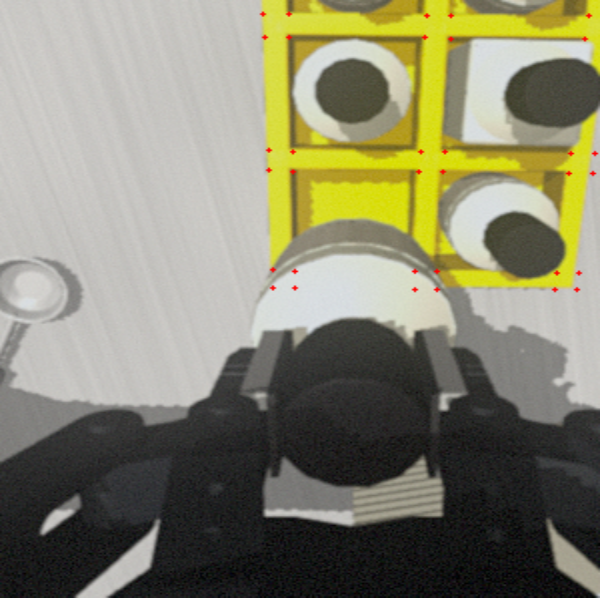

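The projected rim points lie on the crate's rim to within about a pixel, so I'll lower spare2 into the cell.

arm_command(
  motion=[
    [[0,-0.15,-2,0,0,0,0],[0,0,-3,0,0,0,0],[0,0,-3,0,0,0,0],[0,0,-2.3,0,0,0,0],[0,0,0,0,0,0,0],[0,0,-1,0,0,0,0],[0,0,-1,0,0,0,0],[0,0,-1,0,0,0,0],[0,0,0,0,0,0,0]],
  ],
)

```text
clock: 14.68
tcp_pos: [0.4897, -0.2562, 0.1015]
tool_rot: [0.771, 0.637, -0.0, -0.001]
ft_force: [-0.2, 0.2, -2.0]
finger_gap: 0.335
```

arm_command(
  motion=[
    [[0.05,0.05,-1,0,0,0,0],[0,0,-0.8,0,0,0,0],[0,0,-0.5,0,0,0,0],[0,0,-0.3,0,0,0,0],[0,0,0,0,0,0,0]],
  ],
)

```text
clock: 15.3
tcp_pos: [0.4908, -0.256, 0.0764]
tool_rot: [0.771, 0.637, 0.0, 0.0]
ft_force: [0.1, -0.1, -1.4]
finger_gap: 0.333
```

arm_command(
  motion=[
    [[0,0,0,0,0,0,0.56],[0,0,0,0,0,0,0.56],[0,0,0,0,0,0,0.56],[0,0,0,0,0,0,0.56],[0,0,2,0,0,0,0.56],[0,0,3,0,0,0,0.56],[0,0,4,0,0,0,0.56],[0,0,4,0,0,0,0.56],[0,0,4,0,0,0,0.56],[3,-2,0,0,0,0,0.6],[3,0,0,0,0,0,0.6],[2.9,3,0,0,0,0,0.6],[0,0,0,0,0,0,0.6],[0,0,0,0,0,0,0.6]],
  ],
)

```text
clock: 17.05
tcp_pos: [0.5795, -0.2462, 0.2473]
tool_rot: [0.771, 0.637, 0.0, 0.0]
ft_force: [-0.1, -0.9, 0.0]
finger_gap: 0.597
```

```bash
python3 snap.py wrist w5; python3 snap.py side s5 290 100 430 240 4;python3 - <<'E'
from h import *
w=pickle.load(open('w5.pkl','rb'))
m=(w['frame'].max(2)<60).astype('uint8')
for c,s in blobs(w,m,300,6000,(200,0,500,390)): print(c,s,onz(w,c,.096),onz(w,c,.116))
E
```

```text
17.1 [ 0.57920353 -0.24685214  0.24719952] [ 7.70977496e-01  6.36862191e-01 -1.02694776e-04  4.89082574e-04] 0.5986401844344317 [ 0.76  0.39 -0.58  1.4   0.21  1.41 -0.  ]
17.15 [ 0.57903463 -0.24710192  0.24704057] [ 7.71154508e-01  6.36647844e-01 -1.80042789e-04  4.63305632e-04] 0.5948623412873364 [ 0.76  0.39 -0.58  1.4   0.21  1.41 -0.  ]
[233.   36.3] [210  13  35  37 434] [ 0.52626971 -0.1121423   0.096     ] [ 0.53079927 -0.11630813  0.116     ]
[243.8 202.7] [226 189  30  37 404] [ 0.49752564 -0.25361172  0.096     ] [ 0.50401191 -0.24814722  0.116     ]
[316.1 206.8] [301 189  30  37 736] [ 0.56444706 -0.27056565  0.096     ] [ 0.56637774 -0.26394703  0.116     ]
```

View pics/w5.png

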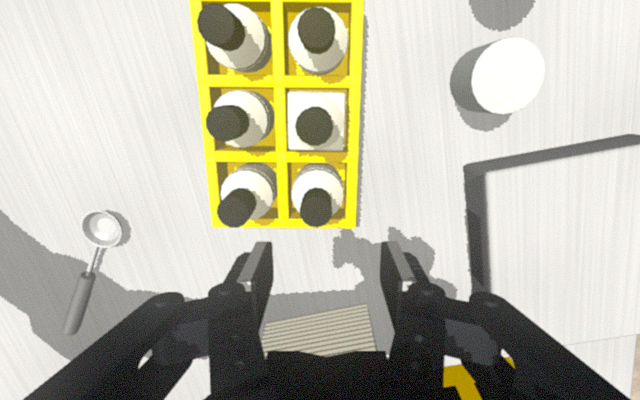

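View pics/s5.png

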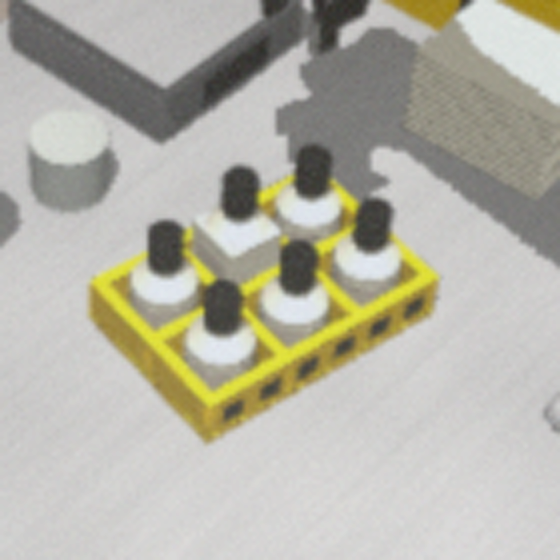

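All six cells are full and every bottle stands upright. Next I'll get the sample cap position from this view.

```bash
python3 - <<'E'
from h import *
w=pickle.load(open('w5.pkl','rb'))
m=(w['frame'].max(2)<75).astype('uint8')
for c,s in blobs(w,m,200,6000,(292,100,345,150)): print(c,s,onz(w,c,.116),onz(w,(c[0],s[1]+s[3]-s[2]/2),.133))
E
```

```text
[314.1 125.9] [ 296  107   37   38 1059] [ 0.57863474 -0.19417491  0.116     ] [ 0.57942423 -0.19333006  0.133     ]
```

arm_command(
  motion=[
    [[0.05,2.6,0,0,0,0,0.6],[0,2.6,0,0,0,0,0.6],[0,0,-4,0,0,0,0.6],[0,0,-4,0,0,0,0.6],[0,0,-4,0,0,0,0.6],[0,0,-2,0,0,0,0.6],[0,0,-1.1,0,0,0,0.6],[0,0,0,0,0,0,0.6]],
  ],
)

```text
clock: 18.15
tcp_pos: [0.5803, -0.1942, 0.0957]
tool_rot: [0.771, 0.637, 0.0, 0.0]
ft_force: [0.4, -1.1, 0.8]
finger_gap: 0.602
```

arm_command(
  motion=[
    [[0,0,0,0,0,0,0],[0,0,0,0,0,0,0],[0,0,0,0,0,0,0],[0,0,0,0,0,0,0],[0,0,0,0,0,0,0],[0,0,1,0,0,0,0],[0,0,2,0,0,0,0],[0,0,3,0,0,0,0],[0,0,4,0,0,0,0],[0,0,4,0,0,0,0],[0,0,4,0,0,0,0],[0,0,4,0,0,0,0],[0,0,0,0,0,0,0]],
  ],
)

```text
clock: 19.77
tcp_pos: [0.5814, -0.1937, 0.3203]
tool_rot: [0.771, 0.637, 0.002, 0.003]
ft_force: [-1.0, -0.5, -1.4]
finger_gap: 0.34
```

arm_command(
  motion=[
    [[-0.42,4,0.2,0,0,0.037,0],[-0.42,4,0.2,0,0,0.037,0],[-0.42,4,0.2,0,0,0.037,0],[-0.42,4,0.2,0,0,0.037,0],[-0.42,4,0.2,0,0,0.037,0],[-0.42,4,0,0,0,0.037,0],[-0.42,4,0,0,0,0.037,0],[-0.42,4,0,0,0,0.037,0],[-0.42,4,0,0,0,0.037,0],[-0.42,3.9,0,0,0,0.037,0],[0,0,0,0.018,-0.1,0,0],[0,0,0,0.018,-0.1,0,0],[0,0,0,0.018,-0.1,0,0],[0,0,0,0.018,-0.1,0,0],[0,0,0,0.018,-0.1,0,0],[0,0,0,0.018,-0.1,0,0],[0,0,0,0,0,0,0],[0,0,0,0,0,0,0]],
  ],
)

```text
clock: 22.02
tcp_pos: [0.5379, 0.2059, 0.3257]
tool_rot: [0.61, 0.733, 0.23, 0.192]
ft_force: [0.2, -0.3, -2.1]
finger_gap: 0.335
```

```bash
python3 snap.py side s6 170 100 350 240 4;python3 snap.py top t6 200 80 360 220 4; python3 - <<'E'
from h import *
from workcell import *
from scipy.spatial.transform import Rotation as Ro
s=get_state();z=Ro.from_quat(s['tool_rot']).as_matrix()
n=np.array([-.5643,-.1026,.8192]);L=np.array([.644,.2244,.13])
print(z, 'ang err',np.degrees(np.arccos(-z[:,2]@n)));b=s['tcp_pos']+.088*z[:,2]
d=b-L;print('base',b,'along',d@n,'perp',d-(d@n)*n,'move',L+.1*n-b)
E
```

```text
22.075 [0.53824507 0.20583448 0.32571567] [0.61057957 0.73310225 0.22979808 0.19221477] 0.34386297408337163 [ 0.42 -0.27 -0.82  1.94 -0.06  0.79 -0.23]
22.125 [0.5384549  0.20567621 0.32566633] [0.6107056  0.73297719 0.22992464 0.19213999] 0.3320953866794143 [ 0.42 -0.27 -0.82  1.94 -0.06  0.79 -0.23]
[[-1.80241794e-01  8.06911100e-01  5.62500998e-01]
 [ 9.83621979e-01  1.48346666e-01  1.02377095e-01]
 [-8.35932980e-04  5.71740976e-01 -8.20433762e-01]] ang err nan
base [0.58795499 0.21468539 0.25346816] along 0.13376804001659337 perp [0.01944029 0.00401    0.01388539] move [-0.00038499 -0.00054539 -0.04154816]<stdin>:6: RuntimeWarning: invalid value encountered in arccos
```

View pics/s6.png

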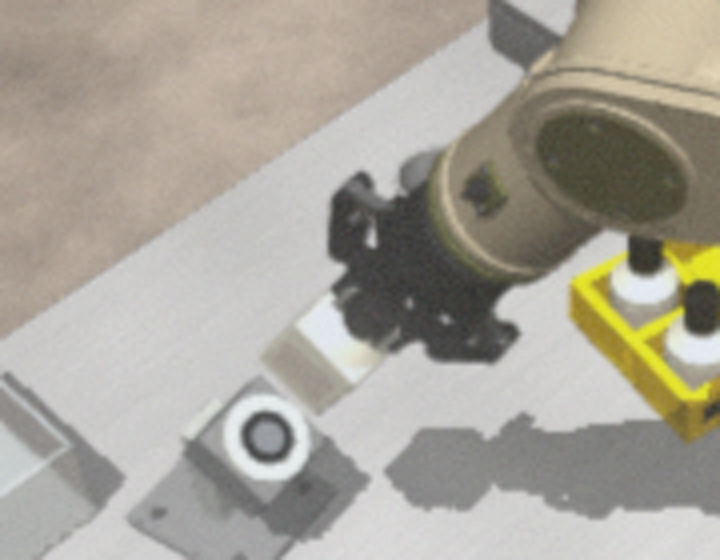

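View pics/t6.png

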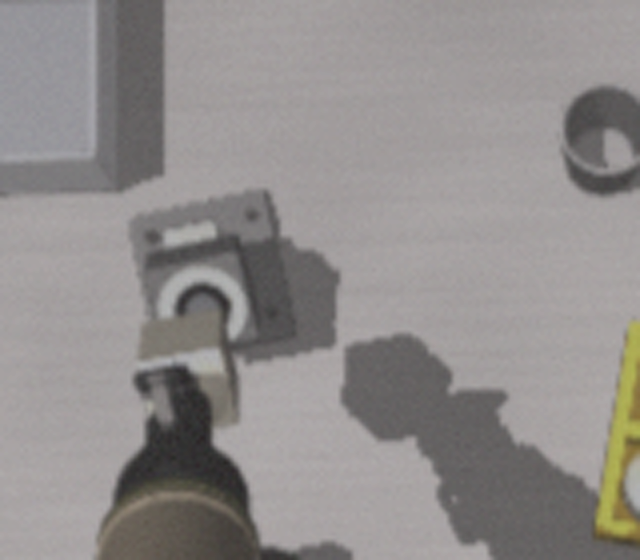

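arm_command(
  motion=[
    [[0,0,-2,0,0,0,0],[0,0,-1.2,0,0,0,0],[0,0,-0.9,0,0,0,0],[0,0,0,0,0,0,0],[0,0,0,0,0,0,0],[0,0,0,0,0,0,0]],
  ],
)

```text
clock: 22.88
tcp_pos: [0.5384, 0.2051, 0.2849]
tool_rot: [0.611, 0.733, 0.23, 0.193]
ft_force: [0.6, 0.4, -1.1]
finger_gap: 0.339
```

```bash
python3 snap.py side s7;python3 snap.py top t7; python3 - <<'E'
from h import *
from workcell import *
from scipy.spatial.transform import Rotation as Ro
s=get_state();z=Ro.from_quat(s['tool_rot']).as_matrix()
n=np.array([-.5643,-.1026,.8192]);n/=np.linalg.norm(n);L=np.array([.644,.2244,.13])
b=s['tcp_pos']+.088*z[:,2];print('tcp',s['tcp_pos'],'ang',np.degrees(np.arccos(-z[:,2]@n)),s['finger_gap'],s['ft_force'])
d=b-L;print('base',b,'along',d@n,'perp',d-(d@n)*n)
h=np.array([-.179,.984,0]);k=np.cross(h,n)
yaw=-.193;sq=None
for nm,f in(('side','s7'),('top','t7')):
    im=pickle.load(open(f+'.pkl','rb'))
    # expected bottle body: box 54, corners along tool axes (crate-aligned at grasp)
    F=np.clip(im['frame'][:,:,::-1]*1.7,0,255).astype('uint8').copy();sc=8
    c=proj(im,L+.1*n);x0,y0=int(c[0])-40,int(c[1])-35
    C=cv2.resize(F[y0:y0+70,x0:x0+80],None,fx=sc,fy=sc,interpolation=cv2.INTER_CUBIC)
    for hh,col in((0,(0,0,255)),(.072,(0,255,0))):
        for a in(-1,1):
            for e in(-1,1):
                p=L+(.1+hh)*n+.027*(a*h+e*k);u=(proj(im,p)-[x0,y0]+.5)*sc;cv2.circle(C,tuple(int(v) for v in u),3,col,-1)
    cv2.imwrite(f'pics/{f}c.png',C)
E
```

```text
22.925 [0.53836711 0.20511731 0.28484826] [0.61072817 0.73260581 0.23025986 0.1930809 ] 0.3405253673309008 [ 0.44 -0.24 -0.86  2.01 -0.03  0.7  -0.27]
22.975 [0.53832623 0.20509784 0.2847816 ] [0.61071084 0.73263479 0.23021046 0.19308465] 0.3365994453979323 [ 0.44 -0.24 -0.86  2.01 -0.03  0.7  -0.27]
tcp [0.53832623 0.20509784 0.2847816 ] ang 0.0664457415359699 0.3365994453979323 [ 0.31221119  0.33265946 -0.5121149 ]
base [0.58796748 0.21402831 0.21267062] along 0.10040455480082225 perp [ 6.24356221e-04 -7.04438304e-05  4.21260594e-04]
```

View pics/s7c.png

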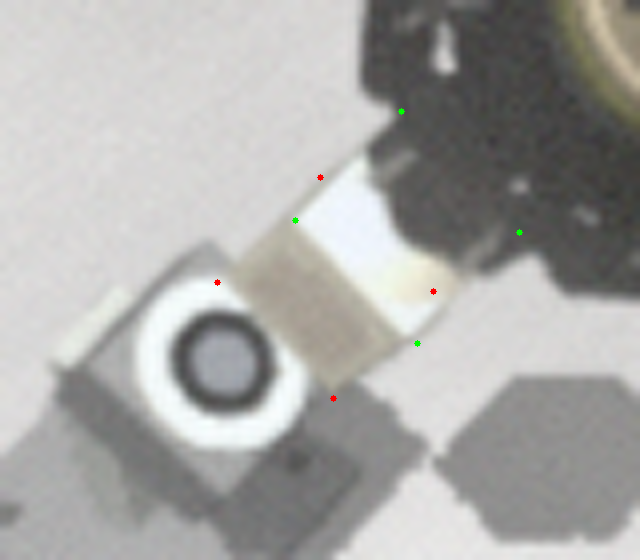

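View pics/t7c.png

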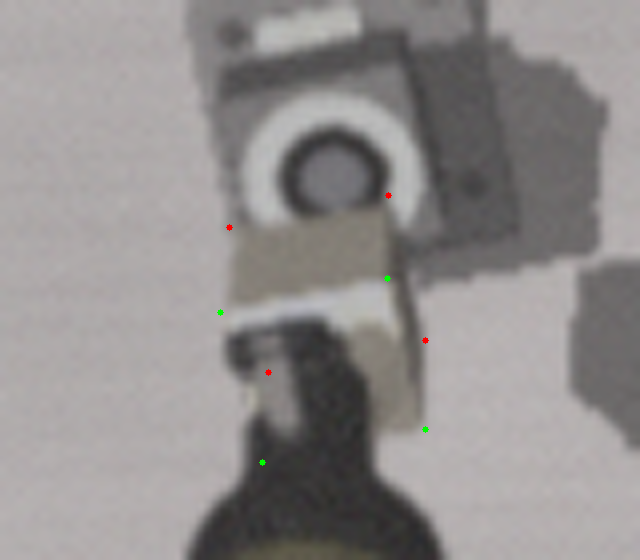

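```bash
python3 - <<'E'
import cv2
a=cv2.imread('pics/s7.png')[110:310,150:450];cv2.imwrite('pics/s7f.png',cv2.resize(a,None,fx=2.6,fy=2.6))
E
```

```text
(no output)
```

View pics/s7f.png

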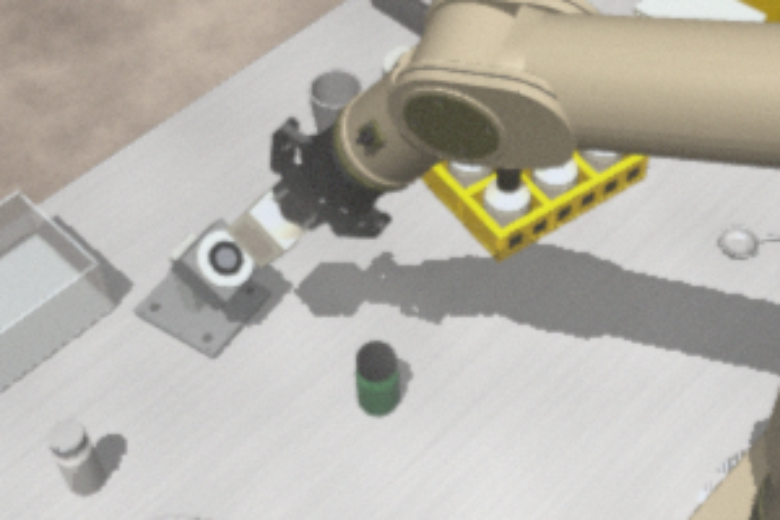

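View pics/t7.png

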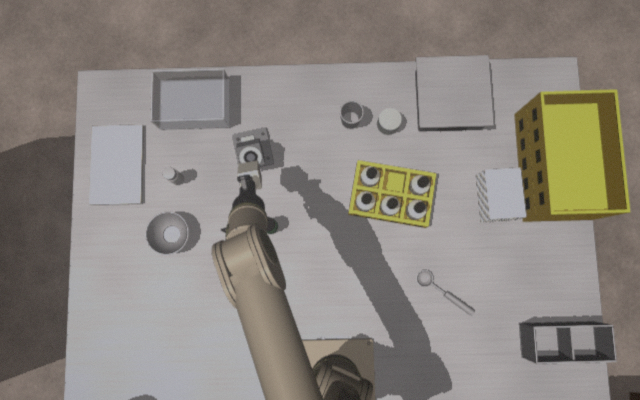

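The top view shows five upright round bottles in the crate around (392,193), with the far-middle cell empty and the bystanders in place. The square bottle is held in front of the lens at (250,157). I'll hand the job in.

```bash
python3 -c "
from workcell import *
print(finish_job())"
```

```text
the job is handed in; nothing more can be done
None
```

I put both spare bottles in the two empty cells and let go of them. Then I lifted the square bottle out by its cap and am holding it still in front of the reader. The job was handed in at about 23 s; no verdict came back.

- **Crate:** the last top view shows all five round bottles upright in their cells, and only the square bottle's cell is empty. In the last side view the arm hides part of the crate, but an earlier side view showed all six cells full and upright.
- **Square bottle:** from the arm's pose, its base is about 100 mm from the lens, within 1 mm of the lens axis and tilted less than 0.1° from it. This takes the cap grip as exact.
- **Disagreement:** in the last images the base edge sits up to 5 mm from where that pose puts it. In the side view the bottle's edges look 3–4° off. Both are inside the limits (20 mm sideways, 75–125 mm distance, 12°), so I did not correct them.
- **Other items:** I saw no bystander moved in the last top view. The arm hides the herb jar there, but the side view shows it standing. I saw no sign of contact with the reader.

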